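# Change over the trays of the slide rack

## Task

On the slide rack, the second tray from the top has been left part-way out: push it fully home with a fingertip. Then hook a fingertip behind the upturned lip of the top tray and draw that tray all the way out to its stop, gently and smoothly because the slides only lie in it. Leave the lower trays shut, do not disturb the bottle, the dish or the slide box, and finish clear of everything.

Things in the scene. Friction and masses are not known exactly. Their poses are not given: they have to be found in the camera images.
- rack: Slide rack: white steel housing 300 deep (x) x 220 wide (y) x 150 mm high, fixed, open towards the robot. Origin: on the bench under the middle of its open front; x from the open front to the back, z up. Five flat aluminium trays lie in it on side rails, 26 mm apart in height, and slide level out of the front along the rack's -x. Microscope slides lie in them, all behind the housing's front when home.
- tray1_lip (a point): Middle of the top edge of the TOP tray's upturned front lip, 140 mm above the bench; moves with the tray; axes as the rack's. The lip is 200 wide, 4 mm thick, and stands 16 mm above the tray's floor. Behind it is an empty finger bay, as wide as the tray (side walls 10 mm high) and 44 mm from the lip's inner face to the housing's front when home.
- tray2_lip (a point): Middle of the top edge of the SECOND tray's lip, 114 mm above the bench, same shape as the top one; moves with its tray. With both trays home it lies 26 mm straight below the top tray's lip point; the third tray's lip lies 26 mm below it again.
- tray1 (a joint): How far the TOP tray is drawn out, m: 0 home, 0.15 fully out at its stop. Starts home or up to 12 mm out. The tray with its slides weighs about 0.7 kg and drags with about 2 N (plus 5 N per m/s); it stays where it is left.
- tray2 (a joint): The same for the second tray from the top: 0 home, 0.15 at the stop. Starts 40 to 80 mm out.
- tray3 (a joint): The same for the third tray from the top; starts home and stays home.
- tray4 (a joint): The same for the fourth tray; starts home and stays home.
- tray5 (a joint): The same for the lowest tray; starts home and stays home.
- oil_bottle: Bystander, loose: small amber dropper bottle, 32 mm across, 75 mm high, standing on the bench beside the trays' path. Origin: centre of its underside.
- dish: Bystander, loose: closed Petri dish, 91 mm across, 16 mm high, on the bench beside the trays' path, on the other side from the bottle. Origin: centre of its underside.
- slide_box: Bystander, loose: flat grey plastic slide box 82 x 102 x 35 mm lying on the bench in front of the rack, low enough for the trays to pass above it. Origin: centre of its underside.

How it is judged (in metres and radians):
On the way, in this order (a step that is already met when the one before it is completed fails the run):
1. the second tray is pushed home (value of joint tray2 below 0.006 m), for 0.2 s.
2. the top tray is drawn out to its stop (value of joint tray1 above 0.14 m), for 0.2 s.
At the end, for the whole second after the job is handed in: The top tray is out to its stop (at least 140 of its 150 mm) and at rest, the second tray is home, the three lower trays are home (each within 6 mm), and the bottle, dish and slide box are within 20 mm of where they stood (value of joint tray1 above 0.14 m and value of joint each of tray2, tray3, tray4, tray5 below 0.006 m and velocity of joint tray1 between -0.01 and 0.01 m/s and distance of each of oil_bottle, dish, slide_box from where it was at the start of the episode below 0.02 m); the robot touches nothing.
It fails at once if the bottle, dish or slide box is lifted, carried or knocked out of place (20 mm) (distance of any of oil_bottle, dish, slide_box from where it was at the start of the episode above 0.02 m).
It fails at once if the top tray is jerked (faster than 0.3 m/s) (velocity of joint tray1 above 0.3 m/s or velocity of joint tray1 below -0.3 m/s).
It fails at once if the second tray is jerked (faster than 0.3 m/s) (velocity of joint tray2 above 0.3 m/s or velocity of joint tray2 below -0.3 m/s).
It fails at once if the rack or its trays are forced (fingers press with more than 45 N) (contact force between the fingers and rack above 45 N).
It also fails if it takes over 45 s, if anything falls off the work surface, if the arm or the gripper's body presses on something with over 40 N, if the wrist force passes 120 N, or if a joint passes its speed limit or range.

## Robot

A 6-joint arm with a two-finger parallel gripper is mounted at the origin on the work surface. World frame = base frame: x ahead of the robot, y to its left, z up, the work surface at z = 0. Lengths are in mm, angles in rad, forces in N, time in s.
With the tool pointing down it reaches from about 275 to 1000 mm from the base axis. Payload 8.4 kg.
Tool frame: the origin (TCP) lies at the very end of the fingers, on their centre line; the grasp point (between the pads) lies 19 mm behind it; z points along the fingers, y is the direction in which the jaws open and shut (so a half turn about z gives the same grasp; the last joint's range is limited). The gripper opens to 85 mm and grips with 20 to 120 N. Pads are 22 mm wide; open, the fingers measure 114 mm over their backs; the gripper's body (76 mm by 85 mm) begins 54 mm behind the grasp point. The pads swing forward as they close: fully open they stand 13 mm farther back than shut.
Start: joints at [-1.115, 0.353, 1.633, -0, 1.155, -0.002], TCP at [276.234, -560.645, 231.281] pointing down, gripper open.
Joint ranges: [-2.63, 2.63], [-0.92, 2.1], [0.06, 2.66], [-1.3, 4.44], [0, 2.69], [-3.02, 3.02]. Speed limits (rad/s): [2.22, 2.22, 2.79, 3.14, 3.14, 3.14].

## Interface

Orientations are given as [roll, pitch, yaw] about the fixed x, y, z axes, in that order (R = Rz(yaw) Ry(pitch) Rx(roll)).
In Python, from rig import sense, grab_frame, sign_off, masks_of gives the robot as it stands. The module is installed in compiled form; this text tells all that it offers.
- The arm moves only by the shell command python3 -m inch 'ROWS' [FORCE]. ROWS is JSON, a list of rows, each an object of numbers: "gripper": the finger opening in m, from 0 to 0.0854; "tx", "ty", "tz": the shift along the tool's x, y, z in m; "spin": the turn about the tool's z in degrees. In form: [{"gripper": .., "tx": .., "ty": .., "tz": .., "spin": ..}, ...]. A call has exactly 8 rows; each row shifts and turns the commanded pose from where the row before left it, along the tool's axes as they then stand; what a row does not reach is not made up. A row lasts 1/10 s, in which the tool goes at most 50 mm and 8.59 degrees, less where a joint would pass 70% of its speed; a pose out of reach is approached as far as the arm can. A call is refused whole if a number of a shift passes 0.05 or a number of a turn 8.59, either way. A call with a gripper value outside its range is refused whole. The fingers move at their own pace and stop on an object; FORCE is the grip in N (left out, the last holds). Time passes only in rows, so rows that do not move let the fingers close, or fill a call up. It gives the time, the measured TCP pose, the force and the opening at its end, in the units of the state.
- sense(): the state, without advancing time (a new reading comes with each control period).
- grab_frame(name): name is "scene" or "top" or "wrist"; returns a dict with "pixels" (480x640x3 uint8, red, green, blue), "K" (3x3 intrinsics, pixels), "k1" (the pictures are not rectified: a ray, as slopes to the right and down, at radius r is drawn at 1 + k1 r^2 times it, then the intrinsics apply), "extrinsics" (4x4, takes a point from camera to world coordinates). Camera axes: x right, y down, z forward; pixel columns grow to the right and rows downward; lengths in mm; the calibration is good to about 2 mm. A picture is of the moment at which its call begins. There is no depth.
- sign_off(): hands the job in, once; it reports no verdict.
Trained networks look in the newest picture that a camera, given by its name, has taken for a name from the list of things; names that differ only in an ending like _2 or _b are one class to them, and where a whole thing is asked for, a point or a joint stands for the part that bears it (a point fixed in the world has none). Each returns a list of dicts, best first, with "conf" (0 to 1); they miss things now and then, are a little off and sometimes report something else, mostly with a low value. They report only what shows in the picture. A call takes as long as a camera call.
- masks_of(camera, target): "pixels" (480x640 bool, what is visible of it) and "centre" ([row, column] in pixels, amid what is visible of it).
The state is a dict: "clock": time; "qpos": joint angles; "qvel": joint speeds; "joint_efforts": joint torques, N m; "eef_pos": TCP position; "tcp_rot": TCP orientation; "contact_force": force on the tool from outside, world axes, zero at the start; "wrist_torque": the same for the moment, N m; "opening": opening from 0.0 (shut) to 1.0 (fully open).
Only numpy, scipy, OpenCV 4.12 (cv2) and the standard library are available. Lean on these libraries where they do the work, as an engineer would, in place of code of your own. Each camera call takes 0.05 s, during which the arm holds its last target.

## Working session

There is one attempt and no reset: what is moved stays moved. The work goes in short steps, Python scripts to look and compute and a shell command to move; the robot and the scene stay as the last step left them, time stands still between calls to the robot, and variables do not carry over. Pictures are saved under pics/ and viewed, and the job is handed in when it is done.

```bash
mkdir -p pics
python3 - <<'E'
from rig import *
import cv2
s=sense();print({k:s[k] for k in('clock','eef_pos','tcp_rot','contact_force','opening')})
for n in("scene","top"):
    f=grab_frame(n);cv2.imwrite(f"pics/a_{n}.png",f["pixels"][:,:,::-1])
    print(n,f["K"],f["k1"],f["extrinsics"])
    for t in("rack","tray1_lip","tray2_lip","oil_bottle","dish","slide_box"):
        for m in masks_of(n,t)[:2]: print(n,t,round(m["conf"],2),m["centre"],m["pixels"].sum())
E
```

```text
{'clock': 0.0, 'eef_pos': array([ 276.01614226, -560.22151261,  230.55453678]), 'tcp_rot': array([-3.14020644e+00, -5.73079033e-06,  4.57786558e-01]), 'contact_force': array([-0.33478658, -0.06840984,  0.48717155]), 'opening': 1.0011669266744008}
scene [[460.98384136   0.         332.10895806]
 [  0.         460.98384136 239.1650217 ]
 [  0.           0.           1.        ]] -0.0451584473355013 [[ 3.32906150e-01  8.23380622e-01 -4.59584427e-01  9.83187965e+02]
 [ 9.42953842e-01 -2.88931109e-01  1.65399114e-01 -1.10901377e+02]
 [ 3.39818666e-03 -4.88429284e-01 -8.72596864e-01  8.52226666e+02]
 [ 0.00000000e+00  0.00000000e+00  0.00000000e+00  1.00000000e+00]]
scene rack 0.61 [368.4, 307.7] 33615
scene rack 0.21 [228.3, 322.5] 1370
scene tray1_lip 0.7 [270.5, 297.1] 3211
scene oil_bottle 0.76 [284.2, 191.8] 411
scene dish 0.76 [260.4, 398.5] 1455
scene slide_box 0.63 [226.5, 322.7] 1452
top [[572.96155945   0.         314.72384557]
 [  0.         572.96155945 225.29820843]
 [  0.           0.           1.        ]] 0.040249154950164956 [[-2.31491074e-04 -9.95975858e-01  8.96216314e-02  5.13896385e+02]
 [-9.99875856e-01 -1.18145571e-03 -1.57123194e-02  3.27777917e+01]
 [ 1.57549748e-02 -8.96141427e-02 -9.95851940e-01  1.01330995e+03]
 [ 0.00000000e+00  0.00000000e+00  0.00000000e+00  1.00000000e+00]]
top rack 0.89 [114.0, 375.2] 33794
top rack 0.44 [218.0, 351.6] 3843
top tray1_lip 0.81 [187.3, 360.8] 4906
top tray2_lip 0.94 [222.5, 349.3] 3918
top tray2_lip 0.32 [252.0, 464.4] 370
top oil_bottle 0.92 [253.8, 465.8] 360
top dish 0.85 [207.0, 234.6] 2103
top slide_box 0.66 [271.9, 303.1] 2792
```

View pics/a_scene.png

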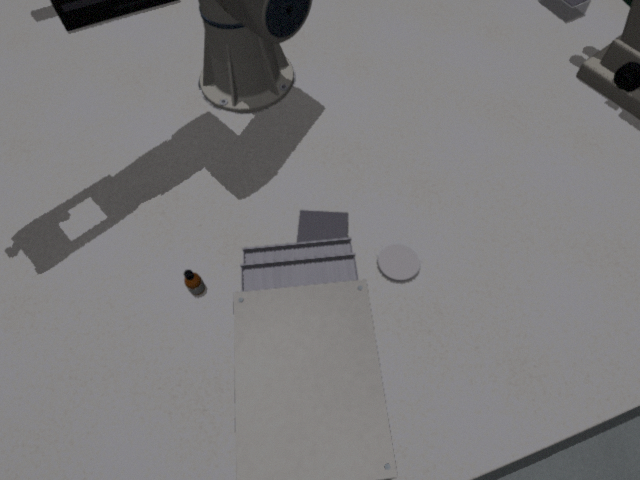

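View pics/a_top.png

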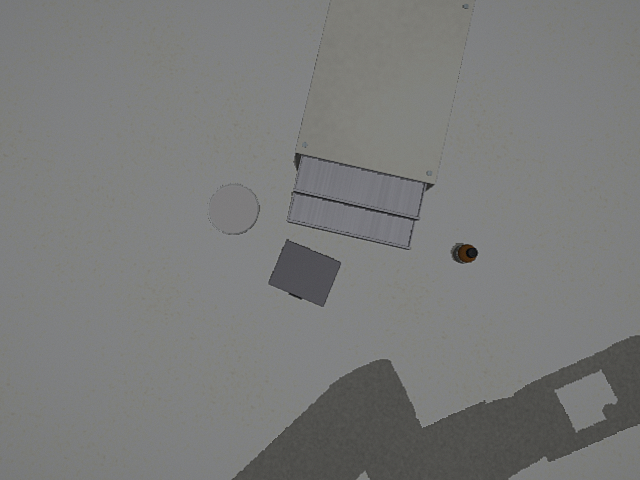

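The top view shows the rack's front edge from about (297,155) to (434,185), the tray 1 lip from (293,192) to (419,219) and the tray 2 lip from (289,222) to (411,248). The box, dish and bottle are clear of these. Next I'll zoom in for exact corners.

```bash
cat > h.py <<'E'
import numpy as np,cv2
def toworld(f,px,z):
    K=f["K"];k1=f["k1"];E=f["extrinsics"]
    D=np.array([k1,0,0,0,0.])
    u=cv2.undistortPoints(np.array(px,float).reshape(-1,1,2),K,D)[:,0]
    r=np.c_[u,np.ones(len(u))]@E[:3,:3].T;o=E[:3,3]
    return o+r*((z-o[2])/r[:,2])[:,None]
def topx(f,P):
    E=f["extrinsics"];c=(np.array(P,float).reshape(-1,3)-E[:3,3])@E[:3,:3]
    return cv2.projectPoints(c,np.zeros(3),np.zeros(3),f["K"],np.array([f["k1"],0,0,0,0.]))[0][:,0]
E
python3 - <<'E'
from rig import *
import cv2
f=grab_frame("top");p=f["pixels"][:,:,::-1]
c=p[135:260,280:445];cv2.imwrite("pics/b.png",cv2.resize(cv2.convertScaleAbs(c,alpha=1.4),None,fx=4.5,fy=4.5,interpolation=cv2.INTER_CUBIC))
f=grab_frame("scene");p=f["pixels"][:,:,::-1]
c=p[225:310,225:370];cv2.imwrite("pics/c.png",cv2.resize(cv2.convertScaleAbs(c,alpha=1.4),None,fx=5,fy=5,interpolation=cv2.INTER_CUBIC))
E
```

```text
(no output)
```

View pics/b.png

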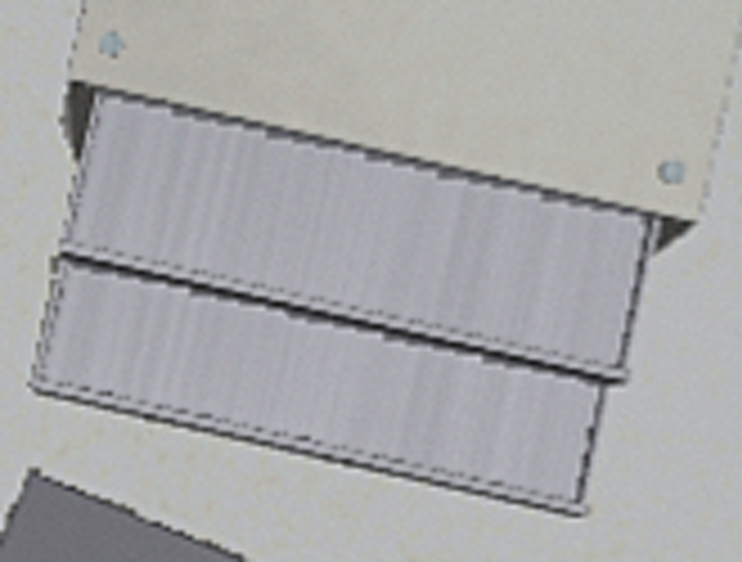

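View pics/c.png

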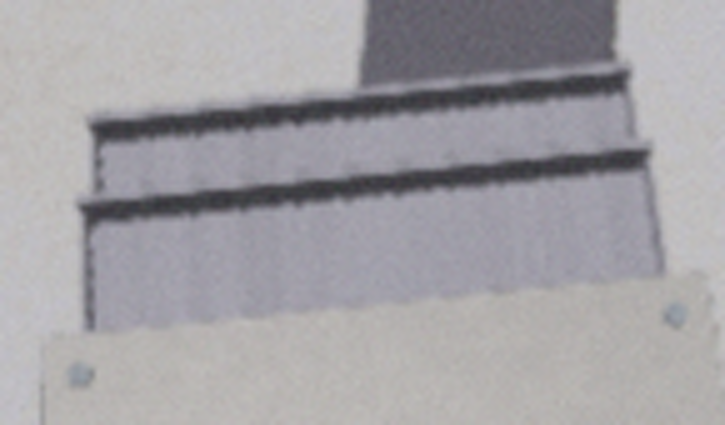

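Run:
```python
from rig import *
from h import *
t=grab_frame("top");s=grab_frame("scene")
def go(f,n,off,sc,d):
    for k,(a,z) in d.items():
        px=np.array(off)+(np.array(a)+.5)/sc-.5
        w=toworld(f,px,z);v=w[1]-w[0]
        # normal pointing to robot
        print(n,k,w[:,:2].round(1).tolist(),'mid',w.mean(0).round(1),'L',np.linalg.norm(v).round(1),'axis deg',np.degrees(np.arctan2(v[0],-v[1])).round(2))
go(t,"top",(280,135),4.5,dict(front=([(72,82),(695,218)],150),lip1=([(62,253),(627,376)],140),lip2=([(33,386),(588,512)],114)))
go(s,"scene",(225,225),5,dict(front=([(712,272),(45,335)],150),lip1=([(650,147),(80,205)],140),lip2=([(628,68),(90,120)],114)))
for f,n in((t,"top"),(s,"scene")):
  for o,z in(("oil_bottle",40),("dish",16),("slide_box",35)):
    m=masks_of(n,o)
    if m: print(n,o,toworld(f,[m[0]["centre"][::-1]],z).round(0))
```

```text
top front [[702.8, 48.3], [656.5, -162.9]] mid [679.6 -57.3 150. ] L 216.2 axis deg -12.36
top lip1 [[645.7, 51.8], [603.7, -141.0]] mid [624.7 -44.6 140. ] L 197.3 axis deg -12.29
top lip2 [[602.5, 62.4], [558.5, -131.7]] mid [580.5 -34.7 114. ] L 199.0 axis deg -12.77
scene front [[704.3, 51.7], [652.9, -163.5]] mid [678.6 -55.9 150. ] L 221.3 axis deg -13.45
scene lip1 [[648.9, 51.2], [605.1, -141.5]] mid [627.  -45.2 140. ] L 197.6 axis deg -12.81
scene lip2 [[603.5, 61.1], [559.1, -130.9]] mid [581.3 -34.9 114. ] L 197.1 axis deg -13.02
top oil_bottle [[ 553. -241.   40.]]
top dish [[635. 157.  16.]]
top slide_box [[521.  37.  35.]]
scene oil_bottle [[ 554. -242.   40.]]
scene dish [[635. 158.  16.]]
scene slide_box [[514.  40.  35.]]
```

Measurements from the two cameras, which agree within about 2 mm:

| Item | Value |
|---|---|
| Rack yaw | about -12.8° |
| Housing front | (679,-56.5) |
| Tray 1 lip | (626,-45), about 6 mm out |
| Tray 2 lip | (581,-35), about 52 mm out |

The lip lengths come out at about 198 mm against the given 200. I'll close the fingers and spin 39° so that tool x runs along rack x.

```bash
python3 -m inch '[{"gripper":0,"spin":7.8},{"gripper":0,"spin":7.8},{"gripper":0,"spin":7.8},{"gripper":0,"spin":7.8},{"gripper":0,"spin":7.8},{"gripper":0,"tx":0.01,"ty":-0.03},{"gripper":0,"tx":0.01,"ty":-0.04},{"gripper":0,"tx":0.01,"ty":-0.04}]'
```

```text
$[0]: bad value
```

```bash
python3 -m inch '[{"gripper":0,"tx":0,"ty":0,"tz":0,"spin":7.8},{"gripper":0,"tx":0,"ty":0,"tz":0,"spin":7.8},{"gripper":0,"tx":0,"ty":0,"tz":0,"spin":7.8},{"gripper":0,"tx":0,"ty":0,"tz":0,"spin":7.8},{"gripper":0,"tx":0,"ty":0,"tz":0,"spin":7.8},{"gripper":0,"tx":0.01,"ty":-0.03,"tz":0,"spin":0},{"gripper":0,"tx":0.01,"ty":-0.04,"tz":0,"spin":0},{"gripper":0,"tx":0.01,"ty":-0.04,"tz":0,"spin":0}]'
```

```text
clock: 2.0
eef_pos: [330.1, -459.1, 231.2]
tcp_rot: [-3.142, -0.0, -0.224]
contact_force: [0.4, 0.6, 0.5]
opening: -0.0
```

```bash
python3 -m inch '[{"gripper":0,"tx":0.012,"ty":-0.045,"tz":0,"spin":0},{"gripper":0,"tx":0.012,"ty":-0.045,"tz":0,"spin":0},{"gripper":0,"tx":0.012,"ty":-0.045,"tz":0,"spin":0},{"gripper":0,"tx":0.012,"ty":-0.045,"tz":0,"spin":0},{"gripper":0,"tx":0.012,"ty":-0.045,"tz":0,"spin":0},{"gripper":0,"tx":0.012,"ty":-0.045,"tz":0,"spin":0},{"gripper":0,"tx":0.012,"ty":-0.045,"tz":0,"spin":0},{"gripper":0,"tx":0.012,"ty":-0.045,"tz":0,"spin":0}]'
```

```text
clock: 2.8
eef_pos: [503.7, -128.3, 231.6]
tcp_rot: [3.142, -0.001, -0.223]
contact_force: [0.7, -0.2, 0.3]
opening: 0.001
```

```bash
python3 -m inch '[{"gripper":0,"tx":0.006,"ty":-0.036,"tz":0,"spin":0},{"gripper":0,"tx":0.006,"ty":-0.036,"tz":0,"spin":0},{"gripper":0,"tx":0.004,"ty":-0.03,"tz":0.02,"spin":0},{"gripper":0,"tx":0,"ty":0,"tz":0.04,"spin":0},{"gripper":0,"tx":0,"ty":0,"tz":0.03,"spin":0},{"gripper":0,"tx":0,"ty":0,"tz":0.01,"spin":0},{"gripper":0,"tx":0,"ty":0,"tz":0,"spin":0},{"gripper":0,"tx":0,"ty":0,"tz":0,"spin":0}]'
python3 - <<'E'
from rig import *
import cv2
for n in("scene","top"):
    f=grab_frame(n);cv2.imwrite(f"pics/d_{n}.png",f["pixels"][:,:,::-1])
E
```

```text
clock: 3.6
eef_pos: [542.0, -34.5, 132.5]
tcp_rot: [-3.141, -0.001, -0.223]
contact_force: [-0.2, -0.1, 0.5]
opening: 0.001
```

View pics/d_scene.png

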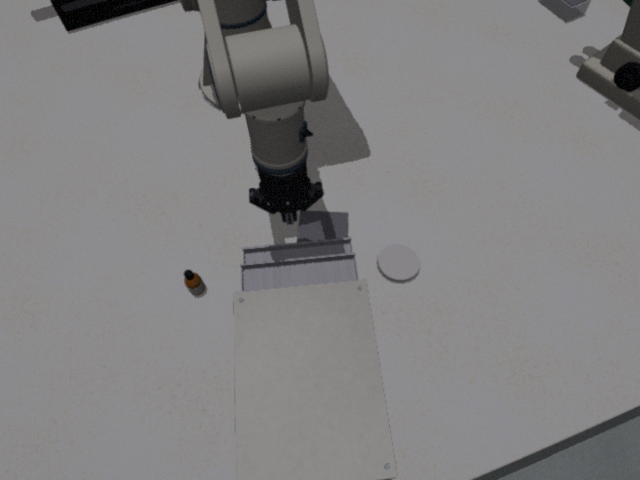

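View pics/d_top.png

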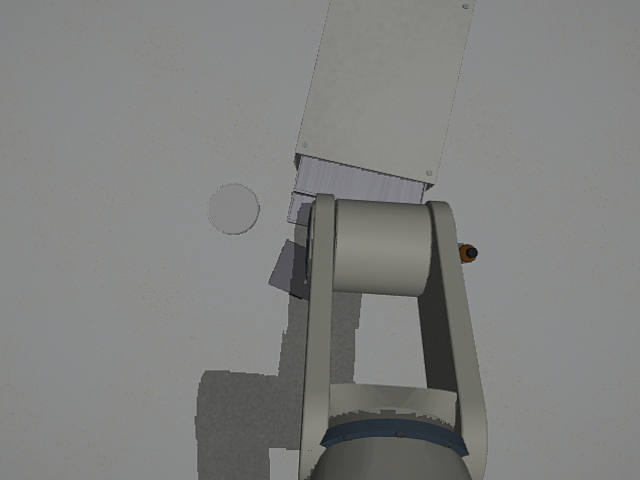

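The scene view has the closed fingertip near (290,215), in front of the tray 2 lip at about y=245, which matches the estimate. I'll descend to z≈101 and centre it.

```bash
python3 -m inch '[{"gripper":0,"tx":0,"ty":-0.004,"tz":0.01,"spin":0},{"gripper":0,"tx":0,"ty":-0.004,"tz":0.012,"spin":0},{"gripper":0,"tx":0.004,"ty":0,"tz":0.01,"spin":0},{"gripper":0,"tx":0.006,"ty":0,"tz":0,"spin":0},{"gripper":0,"tx":0.006,"ty":0,"tz":0,"spin":0},{"gripper":0,"tx":0.004,"ty":0,"tz":0,"spin":0},{"gripper":0,"tx":0,"ty":0,"tz":0,"spin":0},{"gripper":0,"tx":0,"ty":0,"tz":0,"spin":0}]'
```

```text
clock: 4.5
eef_pos: [562.6, -30.9, 99.5]
tcp_rot: [-3.141, -0.0, -0.223]
contact_force: [0.1, 0.3, -1.6]
opening: -0.004
```

```bash
python3 -m inch '[{"gripper":0,"tx":0.004,"ty":0,"tz":0,"spin":0},{"gripper":0,"tx":0.004,"ty":0,"tz":0,"spin":0},{"gripper":0,"tx":0.005,"ty":0,"tz":0,"spin":0},{"gripper":0,"tx":0.006,"ty":0,"tz":0,"spin":0},{"gripper":0,"tx":0.007,"ty":0,"tz":0,"spin":0},{"gripper":0,"tx":0.006,"ty":0,"tz":0,"spin":0},{"gripper":0,"tx":0.004,"ty":0,"tz":0,"spin":0},{"gripper":0,"tx":0,"ty":0,"tz":0,"spin":0}]'
python3 - <<'E'
from rig import *
import cv2
f=grab_frame("scene");p=f["pixels"][:,:,::-1]
c=p[150:310,225:370];cv2.imwrite("pics/e.png",cv2.resize(cv2.convertScaleAbs(c,alpha=1.4),None,fx=3.7,fy=3.7,interpolation=cv2.INTER_CUBIC))
E
```

```text
clock: 5.3
eef_pos: [598.5, -38.9, 99.3]
tcp_rot: [-3.141, -0.001, -0.223]
contact_force: [-0.2, 0.4, -0.8]
opening: 0.001
```

View pics/e.png

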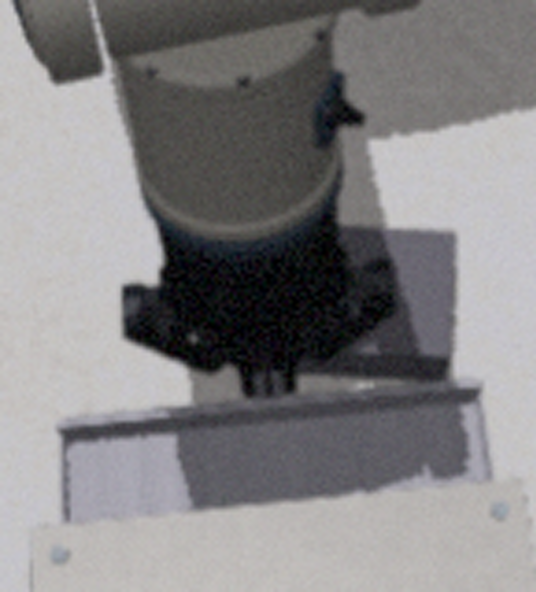

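The tray 2 lip has moved back under the tray 1 lip, so it is moving with the fingertip. About 23 mm remain to home. I'll continue slowly.

```bash
python3 -m inch '[{"gripper":0,"tx":0.003,"ty":0,"tz":0,"spin":0},{"gripper":0,"tx":0.004,"ty":0,"tz":0,"spin":0},{"gripper":0,"tx":0.004,"ty":0,"tz":0,"spin":0},{"gripper":0,"tx":0.003,"ty":0,"tz":0,"spin":0},{"gripper":0,"tx":0.002,"ty":0,"tz":0,"spin":0},{"gripper":0,"tx":0.001,"ty":0,"tz":0,"spin":0},{"gripper":0,"tx":0.001,"ty":0,"tz":0,"spin":0},{"gripper":0,"tx":0.001,"ty":0,"tz":0,"spin":0}]'
```

```text
clock: 6.15
eef_pos: [615.8, -42.9, 99.2]
tcp_rot: [3.142, 0.001, -0.223]
contact_force: [-3.6, 0.7, 1.8]
opening: -0.005
```

```bash
python3 -m inch '[{"gripper":0,"tx":0.001,"ty":0,"tz":0,"spin":0},{"gripper":0,"tx":0.001,"ty":0,"tz":0,"spin":0},{"gripper":0,"tx":0.0005,"ty":0,"tz":0,"spin":0},{"gripper":0,"tx":0.0005,"ty":0,"tz":0,"spin":0},{"gripper":0,"tx":0,"ty":0,"tz":0,"spin":0},{"gripper":0,"tx":0,"ty":0,"tz":0,"spin":0},{"gripper":0,"tx":0,"ty":0,"tz":0,"spin":0},{"gripper":0,"tx":0,"ty":0,"tz":0,"spin":0}]'; python3 -c "
from rig import *
from h import *
import cv2
s=sense();print(s['eef_pos'],s['contact_force'])
f=grab_frame('scene');p=f['pixels'][:,:,::-1]
c=p[225:310,225:370];cv2.imwrite('pics/g.png',cv2.resize(cv2.convertScaleAbs(c,alpha=1.4),None,fx=5,fy=5,interpolation=cv2.INTER_CUBIC))"
```

```text
clock: 6.95
eef_pos: [619.0, -43.6, 99.2]
tcp_rot: [-3.142, -0.0, -0.223]
contact_force: [-2.9, 0.5, -2.1]
opening: -0.003
[619.01583967 -43.63146728  99.20775393] [-2.89563897  0.53535145 -2.11452634]
```

View pics/g.png

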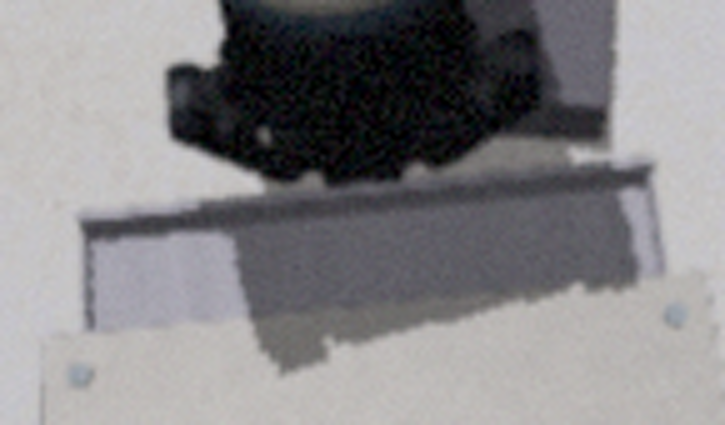

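Forces are still at friction level, and tray 1's lip has been nudged back about 4 mm. The fingertip face is at about -50 mm against -48 for home, so I'll push gently until I feel the stop.

```bash
python3 -m inch '[{"gripper":0,"tx":0.0005,"ty":0,"tz":0,"spin":0},{"gripper":0,"tx":0.0005,"ty":0,"tz":0,"spin":0},{"gripper":0,"tx":0.0005,"ty":0,"tz":0,"spin":0},{"gripper":0,"tx":0,"ty":0,"tz":0,"spin":0},{"gripper":0,"tx":0,"ty":0,"tz":0,"spin":0},{"gripper":0,"tx":0,"ty":0,"tz":0,"spin":0},{"gripper":0,"tx":0,"ty":0,"tz":0,"spin":0},{"gripper":0,"tx":0,"ty":0,"tz":0,"spin":0}]'
```

```text
clock: 7.8
eef_pos: [620.5, -44.0, 99.3]
tcp_rot: [3.142, -0.0, -0.223]
contact_force: [-3.0, -0.1, -2.3]
opening: -0.003
```

```bash
python3 -m inch '[{"gripper":0,"tx":0.0005,"ty":0,"tz":0,"spin":0},{"gripper":0,"tx":0.0005,"ty":0,"tz":0,"spin":0},{"gripper":0,"tx":0.0005,"ty":0,"tz":0,"spin":0},{"gripper":0,"tx":0,"ty":0,"tz":0,"spin":0},{"gripper":0,"tx":0,"ty":0,"tz":0,"spin":0},{"gripper":0,"tx":0,"ty":0,"tz":0,"spin":0},{"gripper":0,"tx":0,"ty":0,"tz":0,"spin":0},{"gripper":0,"tx":0,"ty":0,"tz":0,"spin":0}]'
```

```text
clock: 8.6
eef_pos: [620.9, -44.0, 99.3]
tcp_rot: [3.142, 0.002, -0.223]
contact_force: [-7.3, 1.8, 1.9]
opening: -0.0
```

The push now moves only 0.4 mm and the force is up to 7 N, so the stop is reached at a face position of about -48.5, as expected. I'll retreat, rise, and move over the finger bay (lip outer face + 26 mm).

```bash
python3 -m inch '[{"gripper":0,"tx":-0.005,"ty":0,"tz":0,"spin":0},{"gripper":0,"tx":-0.015,"ty":0,"tz":0,"spin":0},{"gripper":0,"tx":-0.015,"ty":0,"tz":0,"spin":0},{"gripper":0,"tx":0,"ty":0,"tz":-0.02,"spin":0},{"gripper":0,"tx":0,"ty":0,"tz":-0.03,"spin":0},{"gripper":0,"tx":0,"ty":0,"tz":-0.02,"spin":0},{"gripper":0,"tx":0,"ty":0,"tz":0,"spin":0},{"gripper":0,"tx":0,"ty":0,"tz":0,"spin":0}]';python3 -c "
from rig import *
from h import *
import cv2
f=grab_frame('scene');p=f['pixels'][:,:,::-1]
c=p[225:310,225:370];cv2.imwrite('pics/i.png',cv2.resize(cv2.convertScaleAbs(c,alpha=1.4),None,fx=5,fy=5,interpolation=cv2.INTER_CUBIC))"
```

```text
clock: 9.4
eef_pos: [588.7, -36.6, 169.9]
tcp_rot: [-3.141, -0.003, -0.223]
contact_force: [-0.4, 0.2, -0.4]
opening: 0.003
```

View pics/i.png

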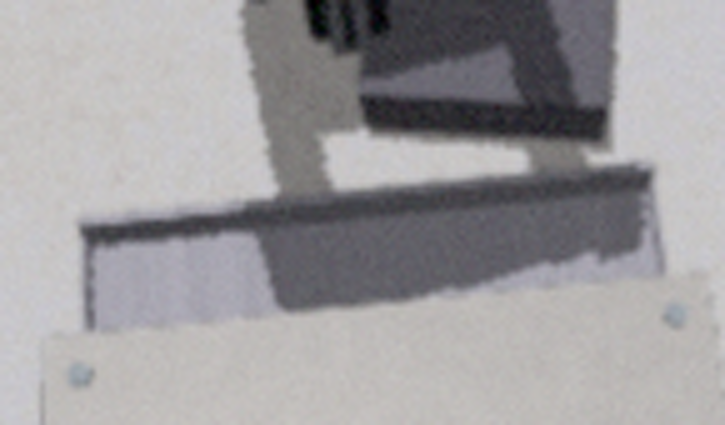

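Tray 2's lip no longer shows past tray 1's. The bay target is (655.5,-52), which is tx +68.5 mm.

```bash
python3 -m inch '[{"gripper":0,"tx":0.018,"ty":0,"tz":0,"spin":0},{"gripper":0,"tx":0.018,"ty":0,"tz":0,"spin":0},{"gripper":0,"tx":0.018,"ty":0,"tz":0,"spin":0},{"gripper":0,"tx":0.0145,"ty":0,"tz":0,"spin":0},{"gripper":0,"tx":0,"ty":0,"tz":0.008,"spin":0},{"gripper":0,"tx":0,"ty":0,"tz":0.008,"spin":0},{"gripper":0,"tx":0,"ty":0,"tz":0,"spin":0},{"gripper":0,"tx":0,"ty":0,"tz":0,"spin":0}]';python3 -c "
from rig import *
from h import *
import cv2
for n in ('scene','wrist'):
  f=grab_frame(n);p=f['pixels'][:,:,::-1]
  c=p[205:310,225:370] if n=='scene' else p
  k=5 if n=='scene' else 1
  cv2.imwrite('pics/j_%s.png'%n,cv2.resize(cv2.convertScaleAbs(c,alpha=1.4),None,fx=k,fy=k,interpolation=cv2.INTER_CUBIC))"
```

```text
clock: 10.25
eef_pos: [653.5, -51.5, 152.5]
tcp_rot: [3.141, 0.002, -0.223]
contact_force: [-0.7, 0.2, 0.6]
opening: -0.0
```

View pics/j_scene.png

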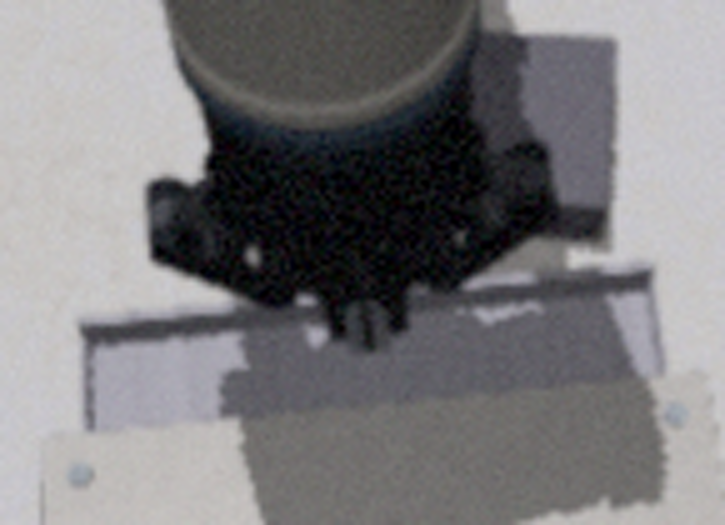

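View pics/j_wrist.png

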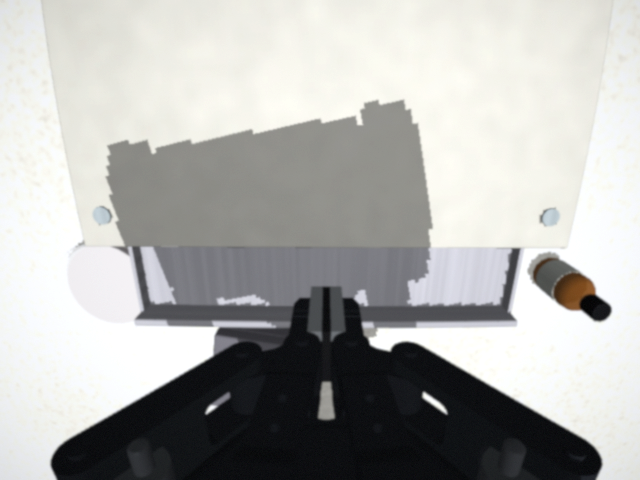

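The wrist view shows the finger tip at (326,290), between the lip (row ~315) and the housing edge (row 246), well centred and square to the rack. I'll descend to z≈129.

```bash
python3 -m inch '[{"gripper":0,"tx":0.002,"ty":0,"tz":0.004,"spin":0},{"gripper":0,"tx":0,"ty":0,"tz":0.006,"spin":0},{"gripper":0,"tx":0,"ty":0,"tz":0.006,"spin":0},{"gripper":0,"tx":0,"ty":0,"tz":0.004,"spin":0},{"gripper":0,"tx":0,"ty":0,"tz":0.002,"spin":0},{"gripper":0,"tx":0,"ty":0,"tz":0,"spin":0},{"gripper":0,"tx":0,"ty":0,"tz":0,"spin":0},{"gripper":0,"tx":0,"ty":0,"tz":0,"spin":0}]'
```

```text
clock: 11.15
eef_pos: [656.7, -52.1, 131.5]
tcp_rot: [-3.142, -0.0, -0.223]
contact_force: [0.9, 0.7, -0.1]
opening: 0.001
```

```bash
python3 -m inch '[{"gripper":0,"tx":0,"ty":0,"tz":0.002,"spin":0},{"gripper":0,"tx":-0.003,"ty":0,"tz":0,"spin":0},{"gripper":0,"tx":-0.003,"ty":0,"tz":0,"spin":0},{"gripper":0,"tx":-0.003,"ty":0,"tz":0,"spin":0},{"gripper":0,"tx":-0.003,"ty":0,"tz":0,"spin":0},{"gripper":0,"tx":-0.003,"ty":0,"tz":0,"spin":0},{"gripper":0,"tx":-0.003,"ty":0,"tz":0,"spin":0},{"gripper":0,"tx":-0.003,"ty":0,"tz":0,"spin":0}]'
```

```text
clock: 11.95
eef_pos: [636.0, -47.5, 129.4]
tcp_rot: [-3.142, -0.0, -0.223]
contact_force: [2.4, -0.5, -1.1]
opening: -0.0
```

There is a drag force of +2.4 N along x, so the lip is hooked. I'll draw smoothly.

```bash
python3 -m inch '[{"gripper":0,"tx":-0.004,"ty":0,"tz":0,"spin":0},{"gripper":0,"tx":-0.005,"ty":0,"tz":0,"spin":0},{"gripper":0,"tx":-0.006,"ty":0,"tz":0,"spin":0},{"gripper":0,"tx":-0.007,"ty":0,"tz":0,"spin":0},{"gripper":0,"tx":-0.007,"ty":0,"tz":0,"spin":0},{"gripper":0,"tx":-0.007,"ty":0,"tz":0,"spin":0},{"gripper":0,"tx":-0.006,"ty":0,"tz":0,"spin":0},{"gripper":0,"tx":-0.005,"ty":0,"tz":0,"spin":0}]';python3 -c "
from rig import *
import cv2
f=grab_frame('wrist');p=f['pixels'][:,:,::-1]
cv2.imwrite('pics/k.png',p)"
```

```text
clock: 12.75
eef_pos: [589.6, -36.9, 129.3]
tcp_rot: [-3.142, 0.0, -0.223]
contact_force: [2.6, 0.6, -0.2]
opening: 0.002
```

View pics/k.png

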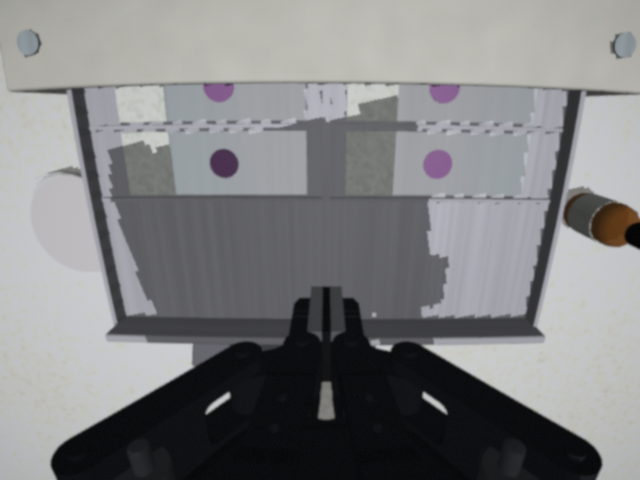

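The tray is coming out, with slides visible at rows 90–195, and the hook is centred on the lip. About 92 mm remain.

```bash
python3 -m inch '[{"gripper":0,"tx":-0.005,"ty":0,"tz":0,"spin":0},{"gripper":0,"tx":-0.007,"ty":0,"tz":0,"spin":0},{"gripper":0,"tx":-0.008,"ty":0,"tz":0,"spin":0},{"gripper":0,"tx":-0.008,"ty":0,"tz":0,"spin":0},{"gripper":0,"tx":-0.008,"ty":0,"tz":0,"spin":0},{"gripper":0,"tx":-0.008,"ty":0,"tz":0,"spin":0},{"gripper":0,"tx":-0.007,"ty":0,"tz":0,"spin":0},{"gripper":0,"tx":-0.005,"ty":0,"tz":0,"spin":0}]'
```

```text
clock: 13.6
eef_pos: [534.9, -24.5, 129.3]
tcp_rot: [-3.142, 0.0, -0.223]
contact_force: [2.7, 0.8, -1.3]
opening: -0.003
```

```bash
python3 -m inch '[{"gripper":0,"tx":-0.005,"ty":0,"tz":0,"spin":0},{"gripper":0,"tx":-0.005,"ty":0,"tz":0,"spin":0},{"gripper":0,"tx":-0.005,"ty":0,"tz":0,"spin":0},{"gripper":0,"tx":-0.004,"ty":0,"tz":0,"spin":0},{"gripper":0,"tx":-0.004,"ty":0,"tz":0,"spin":0},{"gripper":0,"tx":-0.003,"ty":0,"tz":0,"spin":0},{"gripper":0,"tx":-0.002,"ty":0,"tz":0,"spin":0},{"gripper":0,"tx":0,"ty":0,"tz":0,"spin":0}]'
```

```text
clock: 14.4
eef_pos: [507.8, -18.5, 129.2]
tcp_rot: [3.141, 0.001, -0.223]
contact_force: [1.1, 0.2, 0.0]
opening: 0.005
```

```bash
python3 -m inch '[{"gripper":0,"tx":-0.001,"ty":0,"tz":0,"spin":0},{"gripper":0,"tx":-0.001,"ty":0,"tz":0,"spin":0},{"gripper":0,"tx":-0.001,"ty":0,"tz":0,"spin":0},{"gripper":0,"tx":-0.001,"ty":0,"tz":0,"spin":0},{"gripper":0,"tx":-0.001,"ty":0,"tz":0,"spin":0},{"gripper":0,"tx":-0.0005,"ty":0,"tz":0,"spin":0},{"gripper":0,"tx":0,"ty":0,"tz":0,"spin":0},{"gripper":0,"tx":0,"ty":0,"tz":0,"spin":0}]'
```

```text
clock: 15.2
eef_pos: [502.7, -17.3, 129.2]
tcp_rot: [3.142, 0.0, -0.223]
contact_force: [0.4, -1.2, -0.5]
opening: 0.0
```

```bash
python3 -m inch '[{"gripper":0,"tx":-0.0005,"ty":0,"tz":0,"spin":0},{"gripper":0,"tx":-0.0005,"ty":0,"tz":0,"spin":0},{"gripper":0,"tx":-0.0005,"ty":0,"tz":0,"spin":0},{"gripper":0,"tx":-0.0005,"ty":0,"tz":0,"spin":0},{"gripper":0,"tx":0,"ty":0,"tz":0,"spin":0},{"gripper":0,"tx":0,"ty":0,"tz":0,"spin":0},{"gripper":0,"tx":0,"ty":0,"tz":0,"spin":0},{"gripper":0,"tx":0,"ty":0,"tz":0,"spin":0}]'
```

```text
clock: 16.0
eef_pos: [501.0, -16.9, 129.3]
tcp_rot: [-3.142, 0.0, -0.223]
contact_force: [2.0, -1.9, -1.2]
opening: -0.002
```

```bash
python3 -m inch '[{"gripper":0,"tx":-0.0005,"ty":0,"tz":0,"spin":0},{"gripper":0,"tx":-0.0005,"ty":0,"tz":0,"spin":0},{"gripper":0,"tx":-0.0005,"ty":0,"tz":0,"spin":0},{"gripper":0,"tx":-0.0005,"ty":0,"tz":0,"spin":0},{"gripper":0,"tx":0,"ty":0,"tz":0,"spin":0},{"gripper":0,"tx":0,"ty":0,"tz":0,"spin":0},{"gripper":0,"tx":0,"ty":0,"tz":0,"spin":0},{"gripper":0,"tx":0,"ty":0,"tz":0,"spin":0}]'
```

```text
clock: 16.8
eef_pos: [501.0, -16.8, 129.6]
tcp_rot: [-3.141, -0.004, -0.223]
contact_force: [9.0, -3.1, -5.8]
opening: -0.002
```

The tip no longer moves and the force is up to 9 N, so the tray is at its stop. I'll ease off the lip by 8 mm, lift straight up, then check.

```bash
python3 -m inch '[{"gripper":0,"tx":0.002,"ty":0,"tz":0,"spin":0},{"gripper":0,"tx":0.003,"ty":0,"tz":0,"spin":0},{"gripper":0,"tx":0.003,"ty":0,"tz":0,"spin":0},{"gripper":0,"tx":0.002,"ty":0,"tz":-0.002,"spin":0},{"gripper":0,"tx":0,"ty":0,"tz":-0.015,"spin":0},{"gripper":0,"tx":0,"ty":0,"tz":-0.04,"spin":0},{"gripper":0,"tx":0,"ty":0,"tz":-0.04,"spin":0},{"gripper":0,"tx":0,"ty":0,"tz":-0.04,"spin":0}]'
python3 -m inch '[{"gripper":0,"tx":0,"ty":0,"tz":-0.02,"spin":0},{"gripper":0,"tx":-0.01,"ty":0.04,"tz":0,"spin":0},{"gripper":0,"tx":-0.01,"ty":0.045,"tz":0,"spin":0},{"gripper":0,"tx":-0.01,"ty":0.045,"tz":0,"spin":0},{"gripper":0,"tx":-0.01,"ty":0.045,"tz":0,"spin":0},{"gripper":0,"tx":-0.01,"ty":0.045,"tz":0,"spin":0},{"gripper":0,"tx":-0.01,"ty":0.045,"tz":0,"spin":0},{"gripper":0,"tx":-0.01,"ty":0.045,"tz":0,"spin":0}]'
python3 -m inch '[{"gripper":0,"tx":-0.01,"ty":0.045,"tz":0,"spin":0},{"gripper":0,"tx":-0.01,"ty":0.045,"tz":0,"spin":0},{"gripper":0,"tx":0,"ty":0,"tz":0,"spin":0},{"gripper":0,"tx":0,"ty":0,"tz":0,"spin":0},{"gripper":0,"tx":0,"ty":0,"tz":0,"spin":0},{"gripper":0,"tx":0,"ty":0,"tz":0,"spin":0},{"gripper":0,"tx":0,"ty":0,"tz":0,"spin":0},{"gripper":0,"tx":0,"ty":0,"tz":0,"spin":0}]'
python3 -c "
from rig import *
from h import *
import cv2
for n in ('top','scene'):
  f=grab_frame(n);cv2.imwrite('pics/z_%s.png'%n,f['pixels'][:,:,::-1])
  for o,z in(('oil_bottle',40),('dish',16),('slide_box',35)):
    m=masks_of(n,o)
    if m: print(n,o,round(m[0]['conf'],2),toworld(f,[m[0]['centre'][::-1]],z).round(0))
  # predicted lip ends at 0.15
  u=np.array([.975,-.2215]);v=np.array([.2215,.975]);c=np.array([679,-56.5])-198*u
  print(topx(f,[[*(c+v*100),140],[*(c-v*100),140]]).round(0).tolist())
"
```

```text
clock: 17.6
eef_pos: [508.4, -18.6, 267.8]
tcp_rot: [3.142, 0.001, -0.223]
contact_force: [1.2, -0.4, -0.3]
opening: -0.0
clock: 18.4
eef_pos: [370.8, -306.9, 286.6]
tcp_rot: [-3.141, -0.0, -0.223]
contact_force: [0.8, 0.0, 0.1]
opening: -0.001
clock: 19.2
eef_pos: [333.1, -388.2, 286.4]
tcp_rot: [3.142, -0.0, -0.221]
contact_force: [0.5, -0.5, 0.3]
opening: -0.001
top oil_bottle 0.8 [[ 553. -242.   40.]]
top dish 0.62 [[635. 157.  16.]]
top slide_box 0.97 [[485.  41.  35.]]
[[271.0, 281.0], [400.0, 310.0]]
scene oil_bottle 0.76 [[ 556. -243.   40.]]
scene dish 0.86 [[636. 158.  16.]]
[[345.0, 186.0], [239.0, 196.0]]
```

View pics/z_top.png

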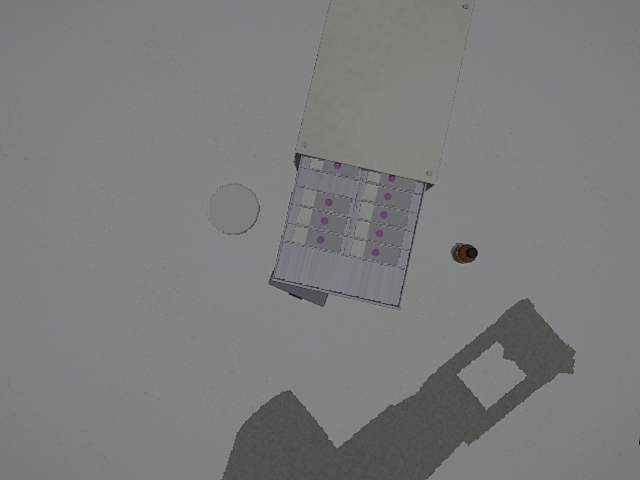

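View pics/z_scene.png

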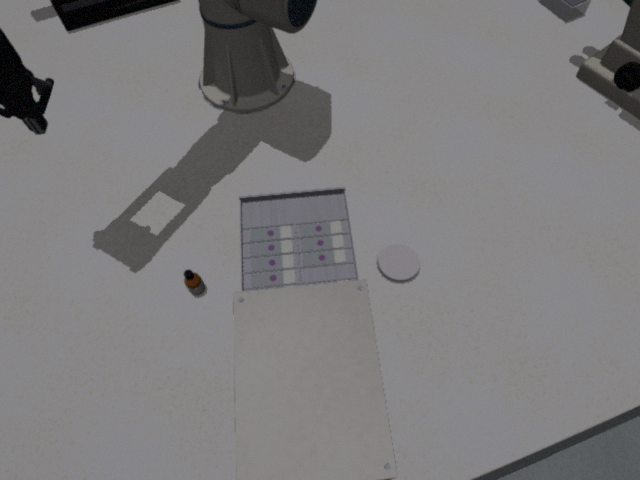

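The final pictures show the top tray's lip at (272,279)–(400,308) in the top view, within 2–3 px of the prediction for 150 mm out. The bottle and dish haven't moved. The box's visible corners, (269,283) and (323,306), are where they were before; the shift in its reported centre comes from the tray covering part of it. The arm is clear, so I'm handing in.

```bash
python3 -c "
from rig import *
s=sense();print(s['clock'],s['contact_force']);print(sign_off())"
```

```text
19.6 [-0.10191581 -0.30233796 -0.00991677]
the job is handed in; nothing more can be done
None
```

I pushed the second tray home and drew the top tray out to its stop, then handed the job in at 19.6 s with the arm clear. `sign_off` gives no verdict.

- **Second tray:** I pushed it about 52 mm with the shut fingertip until it stopped, at about 7 N and the expected home position. The same push also took the top tray the last 6 mm or so to home.
- **Top tray:** I hooked the lip from behind, centred, and drew the tray out at 0.08 m/s or less until it stopped at about 9 N. In the last top picture its lip lies within 2–3 px of where 150 mm out should be, and the slides are lying in place.
- **Bystanders:** The bottle and dish are within about 2 mm of where they started. The slide box was the one reading that disagreed. Its network centre shifted about 36 mm because the tray now covers part of it, but its visible corners haven't moved.
- **Not seen at the end:** The second tray and the lower ones are hidden under the top tray. That the second is home rests on the felt stop and on its lip no longer showing afterwards. The lower three trays I neither touched nor saw.

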